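# Lower the whey standpipe and set the drain valve half open

## Robot

A 7-joint arm with a two-finger parallel gripper is mounted at the origin on the work surface. World frame = base frame: x ahead of the robot, y to its left, z up, the work surface at z = 0. Lengths are in m, angles in rad, forces in N, time in s.
With the tool pointing down it reaches from about 0.4 to 0.875 m from the base axis. Payload 6.5 kg.
Tool frame: the origin (TCP) lies on the centre line of the jaws, within the pads' length; the fingertips stand 25 mm ahead of it and the grasp point (between the pads) lies 6 mm ahead of it; y points along the fingers, z is the direction in which the jaws open and shut, and the axes are right-handed (so a half turn about y gives the same grasp; the last joint's range is limited). The gripper opens to 85 mm and grips with 20 to 120 N. Pads are 22 mm wide; open, the fingers measure 114 mm over their backs; the gripper's body (76 mm by 85 mm) begins 54 mm behind the grasp point. The pads swing forward as they close: fully open they stand 13 mm farther back than shut.
Start: joints at [1.092, 0.536, -0.004, 1.538, 0.003, 1.067, -0.071], TCP at [0.261, -0.595, 0.217] pointing down, gripper open.
Joint ranges: [-2.7, 2.7], [-0.37, 2.16], [-1.27, 1.26], [0.24, 2.4], [-1.31, 4.45], [0.19, 1.91], [-2.76, 2.76]. Speed limits (rad/s): [2.39, 2.39, 3.14, 3.14, 3.14, 3.14, 3.14].

## Interface

Orientations are given as a unit quaternion [x, y, z, w].
In Python, from cell import robot gives the robot as it stands.
- The arm moves only by the shell command python3 -m crank 'ROWS' [FORCE]. ROWS is JSON, a list of rows, each an object with "dr": the turn, a rotation vector about the tool's x, y, z normalised to -1 to 1, where 1 is 90 degrees, a list of three; "slide": the shift along the tool's x, y, z normalised to -1 to 1, where 1 is 400 mm, a list of three; "grip": the gripper command: -1 is shut, 1 is fully open, values between are in proportion. In form: [{"dr": [wx, wy, wz], "slide": [tx, ty, tz], "grip": grip}, ...]. A call has exactly 10 rows; each row shifts and turns the commanded pose from where the row before left it, along the tool's axes as they then stand; what a row does not reach is not made up. A row lasts 1/8 s, in which the tool goes at most 62.5 mm and 10.7 degrees, less where a joint would pass 70% of its speed; a pose out of reach is approached as far as the arm can. A call with a number of a shift or a turn outside -1 to 1 is refused whole. A call with a gripper value outside its range is refused whole. The fingers move at their own pace and stop on an object; FORCE is the grip in N (left out, the last holds). Time passes only in rows, so rows that do not move let the fingers close, or fill a call up. It gives the time, the measured TCP pose, the force and the opening at its end, in the units of the state.
- robot.state(): the state, without advancing time (a new reading comes with each control period).
- robot.snapshot(name): name is "scene" or "side" or "wrist"; returns a dict with "image" (400x640x3 uint8, red, green, blue), "z_map" (400x640 float32, m along the optical axis (not along the pixel's ray), 0 where there is no reading), "mtx" (3x3 intrinsics, pixels), "R" (3x3) and "t" (3): a world point X has camera coordinates R X + t. Camera axes: x right, y down, z forward; pixel columns grow to the right and rows downward; lengths in m; the calibration is good to about 2 mm. A picture is of the moment at which its call begins.
- robot.hand_in(): hands the job in, once; it reports no verdict.
Trained networks look in a picture, given as the dict that the camera call returned (one of the last four; its "shot" number tells which), for a name from the list of things; names that differ only in an ending like _2 or _b are one class to them, and where a whole thing is asked for, a point or a joint stands for the part that bears it (a point fixed in the world has none). Each returns a list of dicts, best first, with "p" (0 to 1); they miss things now and then, are a little off and sometimes report something else, mostly with a low value. They report only what shows in the picture. A call takes as long as a camera call.
- robot.spot_in(thing, picture): "position" ([column, row] in pixels, amid what is visible of it).
- robot.silhouettes(thing, picture): "pixels" (400x640 bool, what is visible of it) and "position" ([column, row] in pixels, amid what is visible of it).
- robot.mark_of(thing, picture): "position" ([column, row] in pixels: a listed point, or the origin of a listed thing).
The state is a dict: "time_s": time; "q": joint angles; "dq": joint speeds; "joint_torque": joint torques, N m; "eef_pos": TCP position; "orientation": TCP orientation; "contact_force": force on the tool from outside, world axes, zero at the start; "ft_torque": the same for the moment, N m; "width": finger opening in m.
Only numpy, scipy, OpenCV 4.12 (cv2) and the standard library are available. Lean on these libraries where they do the work, as an engineer would, in place of code of your own. Each camera call takes 0.05 s, during which the arm holds its last target.

## Task

Get the draining tray ready to let off whey: push the telescoping standpipe in the tray all the way down, the inner tube into the middle one first and then both fully home. Then turn the drain valve's lever to half open, over the long mark on its dial midway between shut and fully open, and let go of it. Leave the moulds and the ladle where they are.

Things in the scene. Friction and masses are not known exactly. Their poses are not given: they have to be found in the camera images.
- unit: The draining unit of bare steel, fixed to the table. Origin on the table under it, z up; its x, y are used below. Tray on feet: 300 along x, 240 along y, centred at x 0, y -50. A 34 mm drain pipe (axis x 50, 65 above the table) leaves the tray's +y side along y, through a ball valve (x 50, y 170), to an elbow over a low catch pan (x 50, y 290).
- sleeve_top (a point): centre of the top (120 mm above the table) of the fixed outer sleeve of the telescoping standpipe that stands upright in the middle of the tray (unit x 0, y -50). Sleeve collar 72 mm across; in it a middle tube (52 mm, collar 64 across, 11 high), in that an inner tube (40 mm) with a slotted cap (58 across, 18 high).
- tray_in (a point): centre of the tray's inner floor, 50 mm above the table; the tray's rim is 116 mm above the table, walls 4 mm thick.
- dial (a point): centre of the top of the round bare metal dial plate under the lever (radius 74 mm, 104 mm above the table), on the valve's axis. Black marks: shut towards the unit's -x, fully open towards its +y; one mark longer than all the others, midway between, is half open.
- inner_tube (a joint): how far the inner tube still stands out of the middle tube, in m: 0 = fully home (its cap rests on the middle tube's collar), at most 0.058; drawn out 0.030 to 0.055 at the start. It slides stiffly (about 4 N) and stays where it is left.
- middle_tube (a joint): how far the middle tube still stands out of the fixed sleeve, in m: 0 = fully home (its collar rests on the sleeve's), at most 0.058; drawn out 0.030 to 0.055 at the start. It carries the inner tube, slides more stiffly (about 11 N) and stays where it is left, so pressing down on the cap sends the inner tube home first, then the middle tube.
- cap_top (a point): centre of the flat top of the inner tube's cap; it faces up. 149 mm above the table when both tubes are home, higher by the two joint values before that.
- valve (a joint): angle of the valve lever, rad: 0 = shut (lever points to the unit's -x, across the pipe), 1.571 = fully open (points to the unit's +y, along the pipe), 0.785 = half open; it grows clockwise seen from above. Starts between 0 and 0.4. Takes about 0.25 N m to turn (2.5 N at the grip) and stays where it is left.
- lever_grip (a point): middle of the lever's black plastic grip (60 long, 16 wide, 16 high, rounded), 105 mm from the valve's axis and 124 mm above the table; it goes round with the lever, its x axis lies along the lever towards the valve's axis. The grip is beyond the dial plate, with nothing under it down to 90 mm above the table anywhere in its travel.
- valve_axis (a point): point on the lever's upright turning axis, 124 mm above the table (the height of the grip's middle); axes as the unit's.
- tray_mould: bystander: small white open plastic cheese mould (68 across, 65 high) standing in the tray, beside the standpipe on its +x, -y side. Origin under its middle.
- big_mould: bystander: white open plastic cheese mould (110 across, 90 high) standing on the table to the right. Origin under its middle.
- ladle: bystander: ladle 240 mm long lying on the table to the left of the catch pan. Origin under its middle.

How it is judged:
By the outcome, as a careful person would: the job done as asked, in the order asked, and still so for the second after the job is handed in, with the robot touching nothing.
It also fails if it takes over 54 s, if anything falls off the work surface, if the arm or the gripper's body presses on something with over 40 N, if the wrist force passes 120 N, or if a joint passes its speed limit or range.

## Working session

There is one attempt and no reset: what is moved stays moved. The work goes in short steps, Python scripts to look and compute and a shell command to move; the robot and the scene stay as the last step left them, time stands still between calls to the robot, and variables do not carry over. Pictures are saved under pics/ and viewed, and the job is handed in when it is done.

```bash
ls; mkdir -p pics
cat > h.py <<'E'
import numpy as np, cv2
from cell import robot
from scipy.spatial.transform import Rotation as Ro
def snap(n,f):
    p=robot.snapshot(n); cv2.imwrite('pics/'+f,cv2.cvtColor(p['image'],cv2.COLOR_RGB2BGR)); return p
def px2w(p,uv,z=None,plane=None):
    """plane: world height to intersect; otherwise depth"""
    K=np.array(p['mtx']);R=np.array(p['R']);t=np.array(p['t'])
    d=np.linalg.inv(K)@np.array([uv[0],uv[1],1.])
    if plane is not None:
        c=-R.T@t; w=R.T@d; s=(plane-c[2])/w[2]; return c+s*w
    if z is None: z=p['z_map'][int(round(uv[1])),int(round(uv[0]))]
    return R.T@(d*z-t)
def w2px(p,X):
    c=np.array(p['R'])@np.array(X)+np.array(p['t']); c=np.array(p['mtx'])@c; return c[:2]/c[2]
E
python3 - <<'E'
from h import *
np.set_printoptions(precision=4,suppress=True)
for n in ['scene','side']:
    p=snap(n,n+'0.png')
    for th,h in [('cap_top',None),('sleeve_top',.12),('dial',.104),('lever_grip',.124),('valve_axis',.124),('tray_in',.05),('unit',0),('tray_mould',.05),('big_mould',0),('ladle',0)]:
        for r in robot.mark_of(th,p)[:1]:
            print(n,th,round(r['p'],2),np.round(r['position'],1),px2w(p,r['position'],plane=h) if h is not None else '', px2w(p,r['position']))
s=robot.state();print(s['time_s'],s['eef_pos'],Ro.from_quat(s['orientation']).as_matrix(),s['width'])
E
```

```text
pics
scene cap_top 0.68 [292.1 175. ]  [ 0.5713 -0.1068  0.2359]
scene sleeve_top 0.91 [292.8 205.3] [ 0.5675 -0.1106  0.12  ] [ 0.596  -0.1273  0.1507]
scene dial 0.67 [361.7 189.3] [0.6229 0.1079 0.104 ] [0.6267 0.1045 0.1085]
scene lever_grip 0.5 [342.3 163.2] [0.5028 0.1258 0.124 ] [0.5111 0.1192 0.1322]
scene valve_axis 0.73 [363.9 180.2] [0.6113 0.1256 0.124 ] [0.6217 0.1162 0.1358]
scene tray_in 0.67 [295.3 220. ] [ 0.5619 -0.1029  0.05  ] [ 0.5998 -0.1253  0.0935]
scene unit 0.6 [311.6 224. ] [ 0.565  -0.0461  0.    ] [ 0.6089 -0.075   0.053 ]
scene tray_mould 0.85 [306.  248.1] [ 0.6757 -0.1425  0.05  ] [ 0.7233 -0.1724  0.1127]
scene big_mould 0.56 [182.1 281. ] [ 0.5255 -0.4681  0.    ] [ 0.5909 -0.4792  0.0755]
scene ladle 0.82 [409.1 152.2] [0.4799 0.4653 0.    ] [0.4953 0.448  0.0169]
side cap_top 0.64 [364.4 144.3]  [ 0.8873 -0.5583 -0.0037]
side sleeve_top 0.94 [361.2 180.9] [ 0.5836 -0.1131  0.12  ] [ 0.5656 -0.0877  0.1373]
side dial 0.57 [304.5 214.4] [0.6116 0.1109 0.104 ] [0.6042 0.1186 0.111 ]
side lever_grip 0.7 [328.5 225.8] [0.5067 0.1342 0.124 ] [0.5079 0.1328 0.1228]
side valve_axis 0.73 [305.5 208.2] [0.6088 0.1085 0.124 ] [0.6047 0.1129 0.1278]
side tray_in 0.7 [364.8 202.1] [ 0.5691 -0.1142  0.05  ] [ 0.5511 -0.0882  0.0695]
side unit 0.98 [353.9 225.4] [ 0.5629 -0.0513 -0.    ] [0.5205 0.0065 0.0497]
side tray_mould 0.8 [346.6 189.6] [ 0.6597 -0.1404  0.05  ] [ 0.6504 -0.1283  0.0589]
side big_mould 0.92 [429.2 179. ] [ 0.5259 -0.4493  0.    ] [ 0.5166 -0.4301  0.0115]
side ladle 0.89 [235.2 335.8] [0.5125 0.4559 0.    ] [0.4991 0.4645 0.017 ]
1.1 [ 0.2608 -0.5954  0.2168] [[-0.916  -0.      0.4013]
 [-0.4013  0.     -0.916 ]
 [ 0.     -1.     -0.    ]] 0.08506115873044102
```

View pics/scene0.png

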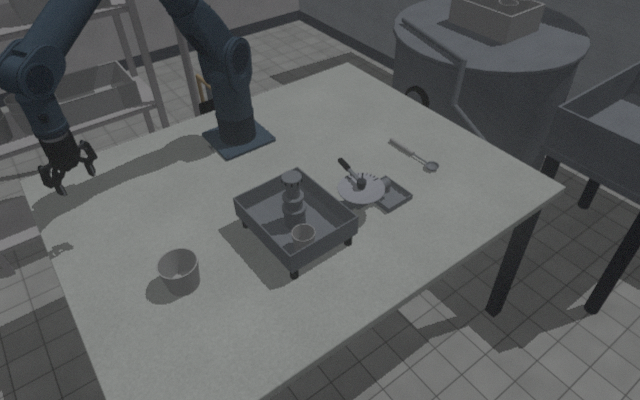

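View pics/side0.png

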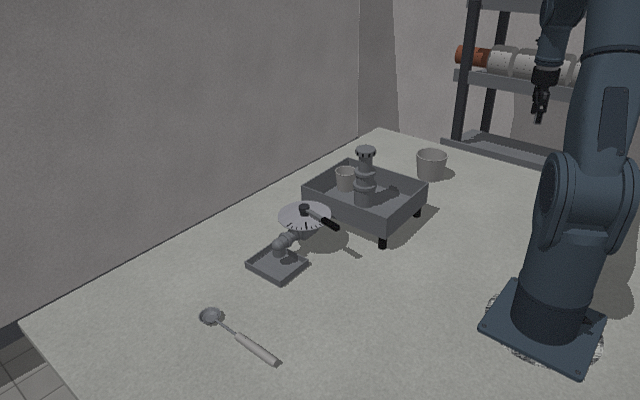

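The scene picture shows the cap at (291,175), the dial at (361,189) and the grip at (343,163). The side picture agrees with it. I'll move up and over for a wrist view.

```bash
python3 -m crank '[{"dr":[0,0,0],"slide":[0,-0.12,0],"grip":-1},{"dr":[0,0,0],"slide":[0,-0.12,0],"grip":-1},{"dr":[0,0,0],"slide":[-0.08,-0.1,-0.08],"grip":-1},{"dr":[0,0,0],"slide":[-0.09,-0.1,-0.09],"grip":-1},{"dr":[0,0,0],"slide":[-0.1,-0.08,-0.09],"grip":-1},{"dr":[0,0,0],"slide":[-0.1,0,-0.09],"grip":-1},{"dr":[0,0,0],"slide":[-0.1,0,-0.09],"grip":-1},{"dr":[0,0,0],"slide":[-0.1,0,-0.09],"grip":-1},{"dr":[0,0,0],"slide":[-0.1,0,-0.09],"grip":-1},{"dr":[0,0,0],"slide":[-0.1,0,-0.09],"grip":-1}]'
python3 -m crank '[{"dr":[0,0,0],"slide":[-0.1,0,-0.09],"grip":-1},{"dr":[0,0,0],"slide":[-0.1,0,-0.09],"grip":-1},{"dr":[0,0,0],"slide":[-0.1,0,-0.09],"grip":-1},{"dr":[0,0,0],"slide":[-0.05,0,-0.05],"grip":-1},{"dr":[0,0,0],"slide":[0,0,0],"grip":-1},{"dr":[0,0,0],"slide":[0,0,0],"grip":-1},{"dr":[0,0,0],"slide":[0,0,0],"grip":-1},{"dr":[0,0,0],"slide":[0,0,0],"grip":-1},{"dr":[0,0,0],"slide":[0,0,0],"grip":-1},{"dr":[0,0,0],"slide":[0,0,0],"grip":-1}]'
cat > meas.py <<'E'
from h import *
import sys
np.set_printoptions(precision=4,suppress=True)
p=snap('wrist',sys.argv[1])
for th,h in [('cap_top',None),('sleeve_top',.12),('dial',.104),('lever_grip',.124),('valve_axis',.124),('tray_in',.05),('unit',0),('tray_mould',.05)]:
    for r in robot.mark_of(th,p)[:1]:
        uv=r['position'];d=p['z_map'][int(uv[1]),int(uv[0])]
        print(th,round(r['p'],2),np.round(uv,1),px2w(p,uv,plane=h) if h is not None else '', px2w(p,uv),d)
s=robot.state();print(s['time_s'],s['eef_pos'],Ro.from_quat(s['orientation']).as_matrix(),s['width'],s['contact_force'],s['q'])
E
python3 meas.py w1.png
```

```text
time_s: 2.35
eef_pos: [0.4287, -0.2117, 0.4236]
orientation: [0.145, -0.692, 0.692, -0.145]
contact_force: [1.5, -0.7, 0.0]
width: -0.0004
time_s: 3.6
eef_pos: [0.5051, -0.0402, 0.4234]
orientation: [0.145, -0.692, 0.692, -0.145]
contact_force: [0.1, 0.0, 0.0]
width: 0.0001
cap_top 0.91 [401.6 147.6]  [ 0.5701 -0.111   0.2306] 0.34412298
sleeve_top 0.97 [381.  137.8] [ 0.5693 -0.1085  0.12  ] [ 0.5705 -0.0847  0.2315] 0.34227172
dial 0.65 [253.2  41.2] [0.6159 0.1103 0.104 ] [0.6136 0.1036 0.1306] 0.40408003
lever_grip 0.56 [216.2 109.3] [0.5116 0.1236 0.124 ] [0.5122 0.1222 0.129 ] 0.4309151
valve_axis 0.97 [251.1  37.7] [0.617  0.1092 0.124 ] [0.6163 0.1074 0.131 ] 0.40311685
tray_in 0.68 [375.  134.5] [ 0.5695 -0.1118  0.05  ] [ 0.5704 -0.0903  0.162 ] 0.40871203
unit 0.87 [346.2 118.2] [ 0.5741 -0.0605  0.    ] [ 0.5741 -0.0562  0.0503] 0.51041615
tray_mould 0.71 [424.4  84.7] [ 0.6714 -0.1494  0.05  ] [ 0.6711 -0.1489  0.0519] 0.49223998
4.05 [ 0.5052 -0.04    0.4233] [[-0.916   0.      0.4013]
 [-0.4013 -0.     -0.916 ]
 [-0.     -1.      0.    ]] -0.00011064458426642648 [ 0.2764 -0.5469 -0.9443] [ 0.3611  0.1563 -0.4257  1.591   0.0652  1.4084 -1.2285]
```

View pics/w1.png

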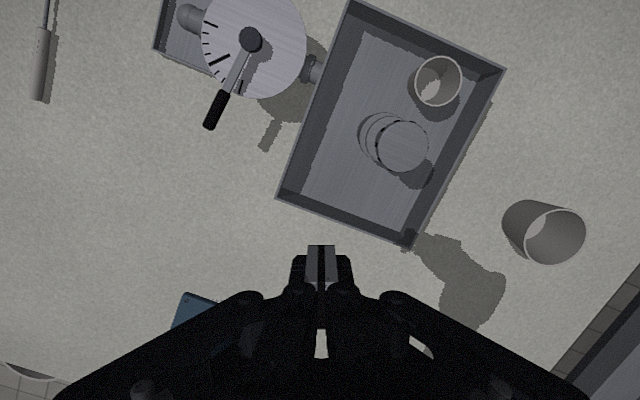

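The wrist view shows the cap at (402,147), the lever grip at (216,109) and the long mark near (219,57). The cap is on the sleeve's axis at z≈0.232. I'll move over the cap and approach it.

```bash
python3 -m crank '[{"dr":[0,0,0],"slide":[-0.0388,0,0.114],"grip":-1},{"dr":[0,0,0],"slide":[-0.0388,0,0.114],"grip":-1},{"dr":[0,0,0],"slide":[0,0.08,0],"grip":-1},{"dr":[0,0,0],"slide":[0,0.08,0],"grip":-1},{"dr":[0,0,0],"slide":[0,0.08,0],"grip":-1},{"dr":[0,0,0],"slide":[0,0.06,0],"grip":-1},{"dr":[0,0,0],"slide":[0,0.05,0],"grip":-1},{"dr":[0,0,0],"slide":[0,0.02,0],"grip":-1},{"dr":[0,0,0],"slide":[0,0,0],"grip":-1},{"dr":[0,0,0],"slide":[0,0,0],"grip":-1}]'
python3 - <<'E'
from h import *
snap('side','s1.png');p=snap('wrist','w2.png')
print(robot.mark_of('cap_top',p)[:1],robot.state()['contact_force'])
a=cv2.imread('pics/s1.png')[80:280,220:460];b=cv2.imread('pics/w2.png')
cv2.imwrite('pics/c1.png',np.vstack([cv2.resize(a,None,fx=2,fy=1.5),cv2.resize(b,(480,300))]))
E
```

```text
time_s: 5.3
eef_pos: [0.5708, -0.1111, 0.2763]
orientation: [0.144, -0.692, 0.692, -0.145]
contact_force: [-0.1, 0.1, 0.1]
width: -0.0002
[{'position': [323.6, 219.4], 'p': 0.73}] [ 0.1065633   0.14824026 -0.41063515]
```

View pics/c1.png

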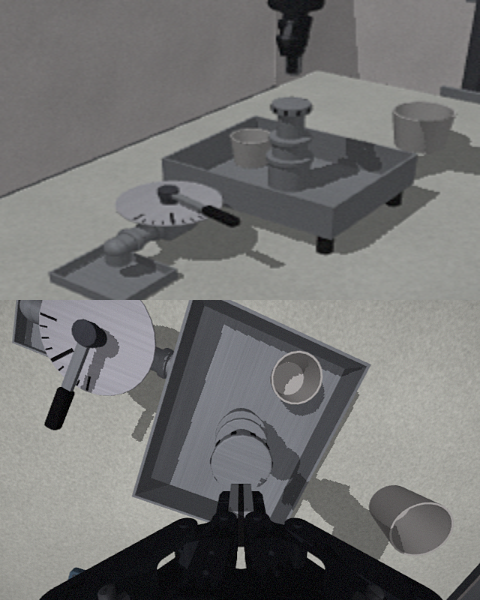

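The fingertips are over the cap. I'll press gently.

```bash
python3 -m crank '[{"dr":[0,0,0],"slide":[0,0.015,0],"grip":-1},{"dr":[0,0,0],"slide":[0,0.015,0],"grip":-1},{"dr":[0,0,0],"slide":[0,0.015,0],"grip":-1},{"dr":[0,0,0],"slide":[0,0.0125,0],"grip":-1},{"dr":[0,0,0],"slide":[0,0.0125,0],"grip":-1},{"dr":[0,0,0],"slide":[0,0.0125,0],"grip":-1},{"dr":[0,0,0],"slide":[0,0.0125,0],"grip":-1},{"dr":[0,0,0],"slide":[0,0.0125,0],"grip":-1},{"dr":[0,0,0],"slide":[0,0.0125,0],"grip":-1},{"dr":[0,0,0],"slide":[0,0.0125,0],"grip":-1}]'
python3 - <<'E'
from h import *
snap('side','s2.png')
print(robot.state()['contact_force'])
a=cv2.imread('pics/s2.png')[80:280,220:460]
cv2.imwrite('pics/c2.png',cv2.resize(a,None,fx=3,fy=2.5))
E
```

```text
time_s: 6.7
eef_pos: [0.5701, -0.1111, 0.222]
orientation: [0.145, -0.692, 0.692, -0.145]
contact_force: [-0.0, 0.1, -0.0]
width: 0.0001
[-1.48209927  0.15097926 -1.2497979 ]
```

View pics/c2.png

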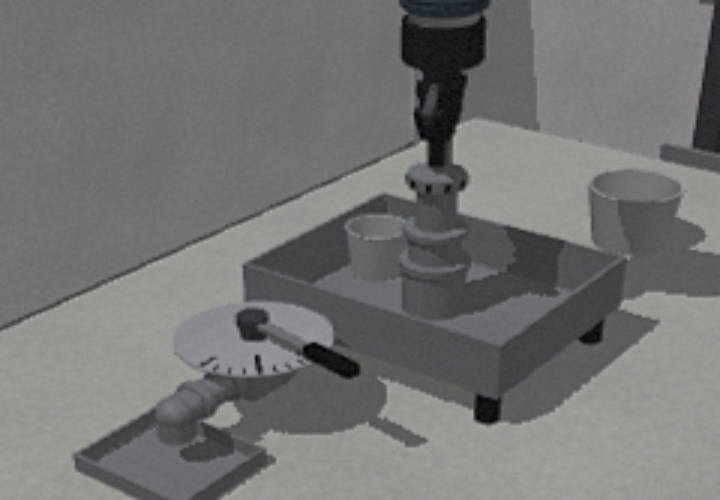

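The force is about zero, so it isn't clear there's contact. I'll check all the cameras.

Run:
```python
from h import *
p=snap('scene','sc2.png');w=snap('wrist','w3.png')
for k in [('s1.png'),('s2.png')]:
    pass
a=cv2.imread('pics/s1.png')[110:230,310:430];b=cv2.imread('pics/s2.png')[110:230,310:430]
c=cv2.imread('pics/sc2.png')[120:260,220:380]; d=cv2.imread('pics/w3.png')
cv2.imwrite('pics/c3.png',np.vstack([np.hstack([cv2.resize(a,(360,290)),cv2.resize(b,(360,290))]),np.hstack([cv2.resize(c,(340,290)),cv2.resize(d,(380,290))])]))
for q in (p,w):
  for r in robot.mark_of('cap_top',q)[:1]: print(r, px2w(q,r['position']))
s=robot.state();print(s['eef_pos'],s['contact_force'])
```

```text
{'position': [291.6, 178.1], 'p': 0.86} [ 0.5766694  -0.11237398  0.23103457]
{'position': [323.6, 254.5], 'p': 0.76} [ 0.57955521 -0.10861394  0.24851106]
[ 0.57029143 -0.11107888  0.22246304] [-0.04479969  0.30268453 -0.5321144 ]
```

View pics/c3.png

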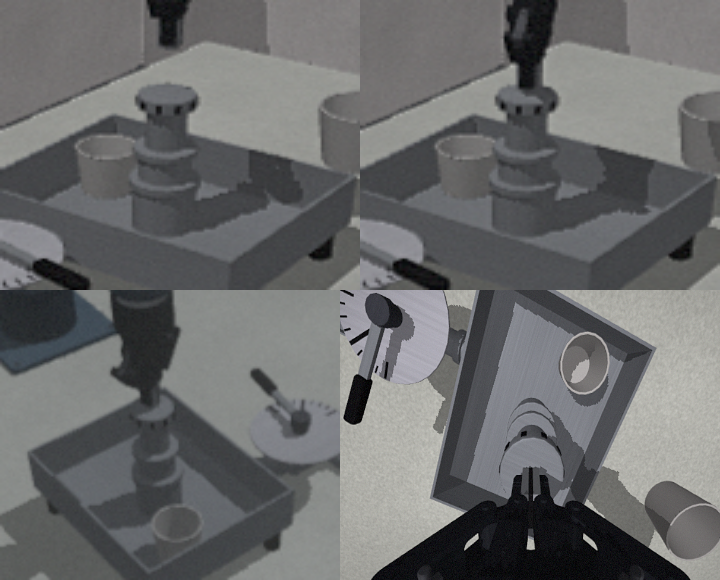

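Run:
```python
from h import *
np.set_printoptions(precision=3,suppress=True)
imgs=[]
for n in ['side','scene','wrist']:
    p=snap(n,n+'3.png')
    im=cv2.cvtColor(p['image'],cv2.COLOR_RGB2BGR)
    s=robot.state();e=np.array(s['eef_pos'])
    pts={'tip':e-[0,0,.025],'tcp':e,'cap232':[.5695,-.1105,.232],'cap197':[.5695,-.1105,.197],'sl':[.5695,-.1105,.12]}
    c=w2px(p,[.5695,-.1105,.18]); M=4
    x0,y0=int(c[0])-45,int(c[1])-60
    if n=='wrist': x0,y0,M=220,150,2
    w=90*4//M; h=120*4//M
    cr=cv2.resize(im[y0:y0+h,x0:x0+w],None,fx=M,fy=M,interpolation=cv2.INTER_CUBIC)
    for (k,v),col in zip(pts.items(),[(0,0,255),(255,0,255),(0,255,0),(255,255,0),(0,255,255)]):
        u=w2px(p,v);print(n,k,u)
        cv2.circle(cr,(int((u[0]-x0)*M),int((u[1]-y0)*M)),4,col,1)
    imgs.append(cr[:480,:260] if n!='wrist' else cr)
    m=p['z_map']
    if n!='wrist':
      for dy in range(-8,12,2):
        u=w2px(p,pts['cap232']); print(px2w(p,(u[0],u[1]+dy)))
h=min(i.shape[0] for i in imgs)
cv2.imwrite('pics/c4.png',np.hstack([i[:h] for i in imgs])[:, :800])
```

```text
side tip [365.077 159.14 ]
side tcp [365.298 151.303]
side cap232 [365.508 148.437]
side cap197 [365.195 159.453]
side sl [364.537 182.641]
[ 0.561 -0.097  0.264]
[ 0.562 -0.098  0.257]
[ 0.562 -0.099  0.251]
[ 0.562 -0.099  0.245]
[ 0.563 -0.102  0.237]
[ 0.564 -0.102  0.23 ]
[ 0.556 -0.092  0.23 ]
[ 0.553 -0.088  0.226]
[ 0.552 -0.086  0.221]
[ 0.558 -0.095  0.21 ]
scene tip [291.489 185.889]
scene tcp [290.914 179.106]
scene cap232 [290.713 176.267]
scene cap197 [291.521 185.805]
scene sl [293.205 205.658]
[ 0.578 -0.113  0.267]
[ 0.58  -0.115  0.263]
[ 0.581 -0.116  0.257]
[ 0.579 -0.115  0.248]
[ 0.58  -0.116  0.242]
[ 0.576 -0.115  0.232]
[ 0.586 -0.121  0.234]
[ 0.595 -0.127  0.235]
[ 0.595 -0.127  0.229]
[ 0.595 -0.128  0.222]
wrist tip [320.218 231.149]
wrist tcp [320.129 248.53 ]
wrist cap232 [318.424 257.289]
wrist cap197 [318.84  231.543]
wrist sl [319.391 197.422]
```

View pics/c4.png

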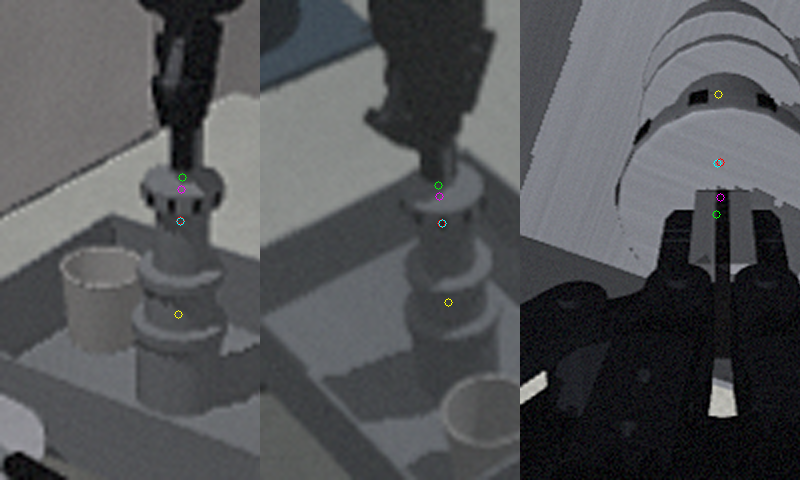

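The actual fingertips appear only now to be reaching the cap, so they sit higher than the nominal 25 mm ahead of the TCP. I'll keep going in small steps and watch the force.

```bash
python3 -m crank '[{"dr":[0,0,0],"slide":[0,0.0125,0],"grip":-1},{"dr":[0,0,0],"slide":[0,0.0125,0],"grip":-1},{"dr":[0,0,0],"slide":[0,0.0125,0],"grip":-1},{"dr":[0,0,0],"slide":[0,0.0125,0],"grip":-1},{"dr":[0,0,0],"slide":[0,0,0],"grip":-1},{"dr":[0,0,0],"slide":[0,0,0],"grip":-1},{"dr":[0,0,0],"slide":[0,0,0],"grip":-1},{"dr":[0,0,0],"slide":[0,0,0],"grip":-1},{"dr":[0,0,0],"slide":[0,0,0],"grip":-1},{"dr":[0,0,0],"slide":[0,0,0],"grip":-1}]'
cat > look.py <<'E'
from h import *
import sys
imgs=[]
for n in ['side','scene','wrist']:
    p=snap(n,n+sys.argv[1]+'.png')
    im=cv2.cvtColor(p['image'],cv2.COLOR_RGB2BGR)
    c=w2px(p,[.5695,-.1105,.18]); M=4
    x0,y0=int(c[0])-32,int(c[1])-60
    if n=='wrist': x0,y0,M=220,150,2
    w=260//M; h=120*4//M
    cr=cv2.resize(im[y0:y0+h,x0:x0+w],None,fx=M,fy=M,interpolation=cv2.INTER_CUBIC)
    for v,col in zip([[.5695,-.1105,.232],[.5695,-.1105,.149],[.5695,-.1105,.12]],[(0,255,0),(255,255,0),(0,255,255)]):
        u=w2px(p,v)
        cv2.circle(cr,(int((u[0]-x0)*M),int((u[1]-y0)*M)),4,col,1)
    imgs.append(cr)
h=min(i.shape[0] for i in imgs)
cv2.imwrite('pics/l'+sys.argv[1]+'.png',np.hstack([i[:h] for i in imgs])[:, :800])
s=robot.state();print(s['time_s'],s['eef_pos'],s['contact_force'])
E
python3 look.py 5
```

```text
time_s: 8.35
eef_pos: [0.5701, -0.1111, 0.2023]
orientation: [0.145, -0.692, 0.692, -0.145]
contact_force: [0.5, 0.0, -0.7]
width: 0.0
8.5 [ 0.57015264 -0.11107034  0.2023438 ] [-0.21790532 -0.03938128  0.77306096]
```

View pics/l5.png

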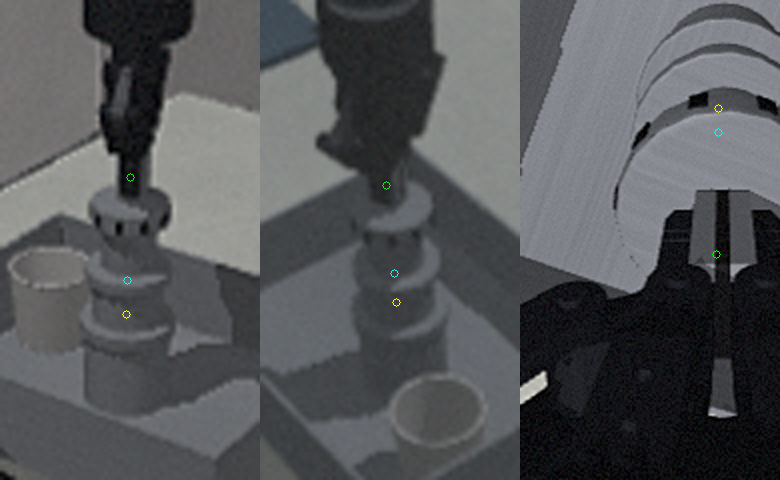

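The cap follows the fingertips down: the inner tube is sliding in, and the middle collar hasn't moved. I'll continue.

```bash
python3 -m crank '[{"dr":[0,0,0],"slide":[0,0.0125,0],"grip":-1},{"dr":[0,0,0],"slide":[0,0.0125,0],"grip":-1},{"dr":[0,0,0],"slide":[0,0.0125,0],"grip":-1},{"dr":[0,0,0],"slide":[0,0.0125,0],"grip":-1},{"dr":[0,0,0],"slide":[0,0.0125,0],"grip":-1},{"dr":[0,0,0],"slide":[0,0.0125,0],"grip":-1},{"dr":[0,0,0],"slide":[0,0.0125,0],"grip":-1},{"dr":[0,0,0],"slide":[0,0.0125,0],"grip":-1},{"dr":[0,0,0],"slide":[0,0,0],"grip":-1},{"dr":[0,0,0],"slide":[0,0,0],"grip":-1}]'
python3 look.py 6
```

```text
time_s: 9.75
eef_pos: [0.5699, -0.111, 0.162]
orientation: [-0.145, 0.692, -0.692, 0.145]
contact_force: [1.0, 0.3, 1.6]
width: 0.0001
9.9 [ 0.56980594 -0.11102128  0.16208073] [ 0.76997559 -0.52704107  1.34382302]
```

View pics/l6.png

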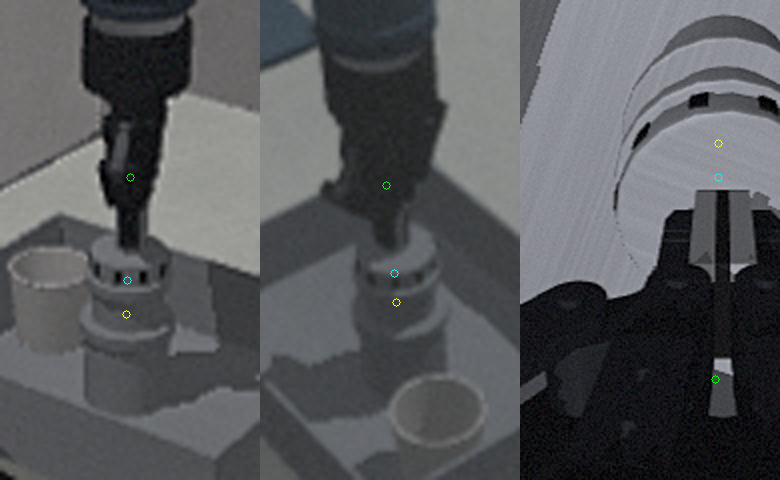

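The inner tube is home and about 22 mm of the middle tube is left.

```bash
python3 -m crank '[{"dr":[0,0,0],"slide":[0,0.0125,0],"grip":-1},{"dr":[0,0,0],"slide":[0,0.0125,0],"grip":-1},{"dr":[0,0,0],"slide":[0,0.01,0],"grip":-1},{"dr":[0,0,0],"slide":[0,0.005,0],"grip":-1},{"dr":[0,0,0],"slide":[0,0.005,0],"grip":-1},{"dr":[0,0,0],"slide":[0,0,0],"grip":-1},{"dr":[0,0,0],"slide":[0,0,0],"grip":-1},{"dr":[0,0,0],"slide":[0,0,0],"grip":-1},{"dr":[0,0,0],"slide":[0,0,0],"grip":-1},{"dr":[0,0,0],"slide":[0,0,0],"grip":-1}]'
python3 look.py 7
```

```text
time_s: 11.15
eef_pos: [0.5698, -0.111, 0.1445]
orientation: [-0.145, 0.692, -0.692, 0.145]
contact_force: [-0.6, -0.3, 4.2]
width: 0.0002
11.3 [ 0.56984383 -0.1110542   0.14455409] [-0.76743409  0.34244806  5.12189588]
```

View pics/l7.png

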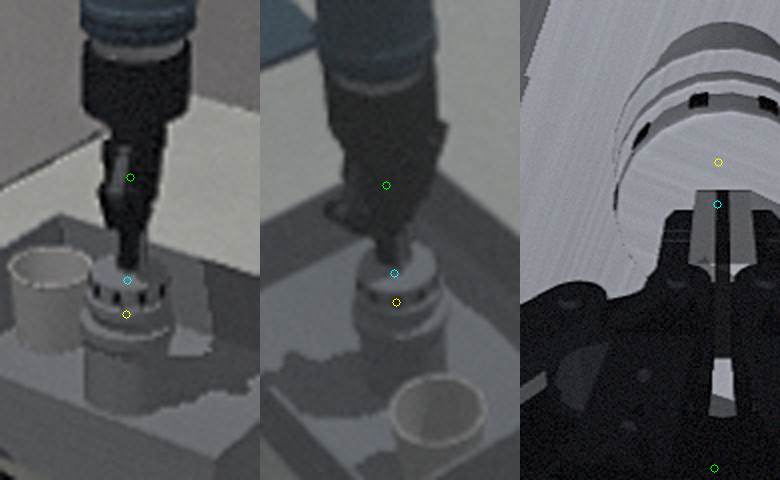

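```bash
python3 -m crank '[{"dr":[0,0,0],"slide":[0,0.005,0],"grip":-1},{"dr":[0,0,0],"slide":[0,0.005,0],"grip":-1},{"dr":[0,0,0],"slide":[0,0.004,0],"grip":-1},{"dr":[0,0,0],"slide":[0,0.0,0],"grip":-1},{"dr":[0,0,0],"slide":[0,0.0,0],"grip":-1},{"dr":[0,0,0],"slide":[0,0,0],"grip":-1},{"dr":[0,0,0],"slide":[0,0,0],"grip":-1},{"dr":[0,0,0],"slide":[0,0,0],"grip":-1},{"dr":[0,0,0],"slide":[0,0,0],"grip":-1},{"dr":[0,0,0],"slide":[0,0,0],"grip":-1}]'
```

```text
time_s: 12.55
eef_pos: [0.5699, -0.1111, 0.139]
orientation: [-0.145, 0.692, -0.692, 0.145]
contact_force: [-0.3, 0.3, 4.4]
width: 0.0001
```

```bash
python3 -m crank '[{"dr":[0,0,0],"slide":[0,0.005,0],"grip":-1},{"dr":[0,0,0],"slide":[0,0.005,0],"grip":-1},{"dr":[0,0,0],"slide":[0,0.0,0],"grip":-1},{"dr":[0,0,0],"slide":[0,0.0,0],"grip":-1},{"dr":[0,0,0],"slide":[0,0.0,0],"grip":-1},{"dr":[0,0,0],"slide":[0,0,0],"grip":-1},{"dr":[0,0,0],"slide":[0,0,0],"grip":-1},{"dr":[0,0,0],"slide":[0,0,0],"grip":-1},{"dr":[0,0,0],"slide":[0,0,0],"grip":-1},{"dr":[0,0,0],"slide":[0,0,0],"grip":-1}]'
python3 look.py 8
```

```text
time_s: 13.8
eef_pos: [0.5698, -0.111, 0.1349]
orientation: [-0.145, 0.692, -0.692, 0.145]
contact_force: [-0.2, 0.2, 4.9]
width: -0.0002
13.95 [ 0.56982607 -0.11104655  0.13496764] [-0.54713083  1.05880768  6.72847601]
```

View pics/l8.png

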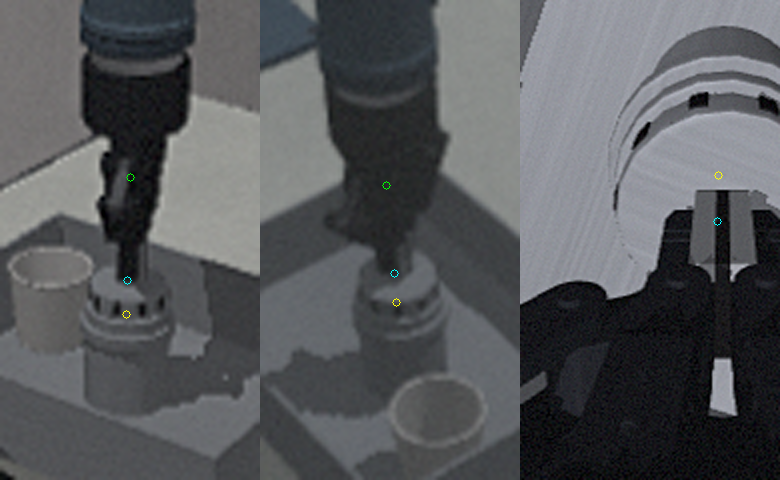

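```bash
Z='{"dr":[0,0,0],"slide":[0,0,0],"grip":-1}'; python3 -m crank '[{"dr":[0,0,0],"slide":[0,0.0025,0],"grip":-1},{"dr":[0,0,0],"slide":[0,0.0025,0],"grip":-1},{"dr":[0,0,0],"slide":[0,0,0],"grip":-1},{"dr":[0,0,0],"slide":[0,0,0],"grip":-1},{"dr":[0,0,0],"slide":[0,0,0],"grip":-1},{"dr":[0,0,0],"slide":[0,0,0],"grip":-1},{"dr":[0,0,0],"slide":[0,0,0],"grip":-1},{"dr":[0,0,0],"slide":[0,0,0],"grip":-1},{"dr":[0,0,0],"slide":[0,0,0],"grip":-1},{"dr":[0,0,0],"slide":[0,0,0],"grip":-1}]'
```

```text
time_s: 15.2
eef_pos: [0.5699, -0.1111, 0.1345]
orientation: [0.145, -0.692, 0.692, -0.145]
contact_force: [-5.9, 0.8, 17.7]
width: 0.0
```

The force has jumped to 18 N with almost no travel, so it's at the stop. I'll press a little more to confirm.

```bash
python3 -m crank '[{"dr":[0,0,0],"slide":[0,0.004,0],"grip":-1},{"dr":[0,0,0],"slide":[0,0,0],"grip":-1},{"dr":[0,0,0],"slide":[0,0,0],"grip":-1},{"dr":[0,0,0],"slide":[0,0,0],"grip":-1},{"dr":[0,0,0],"slide":[0,0,0],"grip":-1},{"dr":[0,0,0],"slide":[0,0,0],"grip":-1},{"dr":[0,0,0],"slide":[0,0,0],"grip":-1},{"dr":[0,0,0],"slide":[0,0,0],"grip":-1},{"dr":[0,0,0],"slide":[0,0,0],"grip":-1},{"dr":[0,0,0],"slide":[0,0,0],"grip":-1}]'
```

```text
time_s: 16.45
eef_pos: [0.57, -0.1111, 0.1343]
orientation: [0.145, -0.692, 0.693, -0.145]
contact_force: [-10.8, 0.7, 30.7]
width: 0.0001
```

Hard stop confirmed: 31 N and no further travel. I'll lift off and look at the valve.

```bash
python3 -m crank '[{"dr":[0,0,0],"slide":[0,-0.05,0],"grip":-1},{"dr":[0,0,0],"slide":[0,-0.12,0],"grip":-1},{"dr":[0,0,0],"slide":[0,-0.12,0],"grip":-1},{"dr":[0,0,0],"slide":[0,-0.12,0],"grip":-1},{"dr":[0,0,0],"slide":[0,-0.1,-0.1],"grip":-1},{"dr":[0,0,0],"slide":[0,-0.06,-0.12],"grip":-1},{"dr":[0,0,0],"slide":[0,0,-0.12],"grip":-1},{"dr":[0,0,0],"slide":[0,0,-0.12],"grip":-1},{"dr":[0,0,0],"slide":[0,0,0],"grip":-1},{"dr":[0,0,0],"slide":[0,0,0],"grip":-1}]'
python3 meas.py w9.png; python3 look.py 9
```

```text
time_s: 17.7
eef_pos: [0.4961, 0.0566, 0.3587]
orientation: [0.145, -0.692, 0.692, -0.144]
contact_force: [-0.1, -1.1, -0.5]
width: 0.0001
cap_top 0.63 [472.9 170.5]  [ 0.5708 -0.112   0.1466] 0.37284338
sleeve_top 0.63 [465.7 165.6] [ 0.573  -0.1144  0.12  ] [ 0.5725 -0.1008  0.1468] 0.37031448
dial 0.59 [319.   57.8] [0.6159 0.1109 0.104 ] [0.6126 0.1093 0.1303] 0.35140505
lever_grip 0.9 [275.7 133.4] [0.5134 0.1247 0.124 ] [0.5142 0.1241 0.1303] 0.37394077
valve_axis 0.91 [322.2  54. ] [0.6185 0.1079 0.124 ] [0.6176 0.1075 0.131 ] 0.34910104
tray_in 0.87 [438.7 157.9] [ 0.5682 -0.1065  0.05  ] [ 0.5677 -0.0783  0.1178] 0.3972402
unit 0.79 [404.2 139.6] [ 0.572  -0.0602  0.    ] [ 0.5714 -0.046   0.0495] 0.4589809
tray_mould 0.68 [499.7 103.4] [ 0.6714 -0.1472  0.05  ] [ 0.6576 -0.1168  0.1104] 0.3865079
18.15 [0.4965 0.0572 0.3591] [[-0.9162 -0.0002  0.4007]
 [-0.4007  0.0001 -0.9162]
 [ 0.0001 -1.     -0.0001]] 9.025098293978488e-05 [-0.3057  0.7959  0.3514] [ 0.2202  0.1807 -0.4875  1.7168  0.0883  1.266  -1.4457]
18.3 [0.49634803 0.0574091  0.3590859 ] [-0.55483273 -0.43482031  0.68754051]
```

View pics/w9.png

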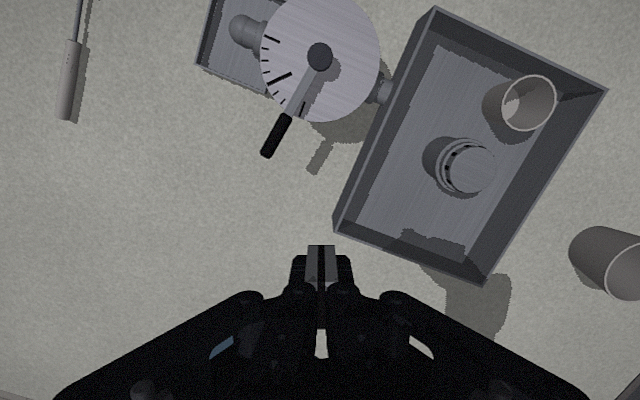

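View pics/l9.png

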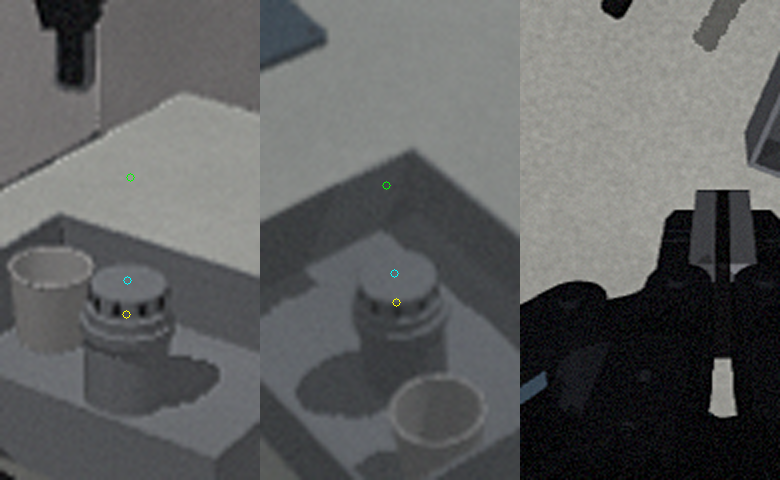

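The standpipe is home: the cap depth reads 0.147 against the expected 0.149. The dial's long mark is near (278,79) and the grip at (276,133). Next I'll unwrap the dial to get the angles.

```bash
cat > dial.py <<'E'
from h import *
import sys
np.set_printoptions(precision=4,suppress=True)
ax=np.array([.617,.109])
p=snap('wrist',sys.argv[1])
g=cv2.cvtColor(p['image'],cv2.COLOR_RGB2GRAY)
# refine dial centre: bright disk region at plane .104 edge by depth
z=p['z_map'];vv,uu=np.mgrid[0:400,0:640]
K=p['mtx'];R=np.array(p['R']);t=np.array(p['t'])
d=np.stack([(uu-K[0][2])/K[0][0]*z,(vv-K[1][2])/K[1][1]*z,z],-1)
W=(d-t)@R
m=(abs(W[...,2]-.104)<.004)&(np.hypot(W[...,0]-ax[0],W[...,1]-ax[1])<.085)&(z>0)
cnts,_=cv2.findContours(m.astype(np.uint8),cv2.RETR_EXTERNAL,cv2.CHAIN_APPROX_NONE)
c=max(cnts,key=cv2.contourArea)[:,0]
c=c[(c[:,0]>1)&(c[:,1]>1)]
P=np.array([px2w(p,u,plane=.104)[:2] for u in cv2.convexHull(c)[:,0]])
A=np.c_[2*P,np.ones(len(P))];s=np.linalg.lstsq(A,(P**2).sum(1),rcond=None)[0]
print('dial fit',s[:2],'r',np.sqrt(s[2]+s[:2]@s[:2]),'z',np.median(W[...,2][m]))
cen=s[:2] if len(sys.argv)<3 else np.array([float(x) for x in sys.argv[2].split(',')])
# lever grip: dark pixels 
gm=(abs(W[...,2]-.13)<.012)&(np.hypot(W[...,0]-ax[0],W[...,1]-ax[1])<.15)&(np.hypot(W[...,0]-ax[0],W[...,1]-ax[1])>.03)
gp=W[gm][:,:2]; rel=gp-cen
r=np.hypot(*rel.T)
# angle clockwise from world -x : direction (-cos a, sin a)
a=np.degrees(np.arctan2(rel[:,1],-rel[:,0]))
for lo,hi in [(.03,.07),(.08,.1),(.1,.13)]:
    k=(r>lo)&(r<hi);print('lever r',lo,hi,k.sum(),np.median(a[k]), 'mean',a[k].mean())
u,_,vt=np.linalg.svd(gp-gp.mean(0),full_matrices=False);dv=vt[0]*np.sign(-vt[0][0]);print('lever pca dir',np.degrees(np.arctan2(dv[1],-dv[0])))
k=np.array([dv[1],-dv[0]]);print('offset of axis from lever line mm',1000*(gp.mean(0)-cen)@k)
ang=np.arange(-30,120,.5);rr=np.arange(.03,.078,.0005)
im=np.zeros((len(rr),len(ang)),np.uint8)
for i,q in enumerate(rr):
    for j,b in enumerate(np.radians(ang)):
        uv=w2px(p,[cen[0]-q*np.cos(b),cen[1]+q*np.sin(b),.104])
        if 0<=uv[0]<639 and 0<=uv[1]<399: im[i,j]=cv2.getRectSubPix(g,(1,1),tuple(map(float,uv)))[0,0]
big=cv2.cvtColor(cv2.resize(im,(750,388),interpolation=cv2.INTER_LINEAR),cv2.COLOR_GRAY2BGR)
for b in range(-30,120,15): cv2.putText(big,str(b),(int((b+30)*5),380),0,.4,(0,0,255),1)
cv2.imwrite('pics/polar_'+sys.argv[1],big)
for q in (.045,.05,.055,.06,.065,.07):
    row=im[int((q-.03)/.0005)].astype(int);print(q,[ (float(ang[j]),row[j]) for j in range(2,len(row)-2) if row[j]<85 and row[j]==row[j-2:j+3].min()])
E
python3 dial.py d1.png
```

```text
dial fit [0.6139 0.1097] r 0.07322963274873187 z 0.10268151769373901
lever r 0.03 0.07 369 8.02697819658079 mean 8.025743333673715
lever r 0.08 0.1 227 7.715893612549525 mean 7.750258882616638
lever r 0.1 0.13 321 7.79323556533149 mean 7.8288624507201385
lever pca dir 7.775792270379838
offset of axis from lever line mm 0.13517773378644354
0.045 [(45.0, np.int64(1))]
0.05 [(-13.5, np.int64(82)), (44.5, np.int64(1))]
0.055 [(-2.0, np.int64(2)), (2.0, np.int64(83)), (43.5, np.int64(13)), (44.0, np.int64(13)), (89.5, np.int64(8))]
0.06 [(-2.5, np.int64(12)), (44.5, np.int64(6)), (89.0, np.int64(10))]
0.065 [(-8.5, np.int64(84)), (-8.0, np.int64(84)), (-2.0, np.int64(7)), (20.5, np.int64(20)), (32.5, np.int64(30)), (44.0, np.int64(6)), (55.0, np.int64(3)), (66.0, np.int64(19)), (77.5, np.int64(33)), (89.0, np.int64(11))]
0.07 [(-6.0, np.int64(84)), (-5.5, np.int64(84)), (-2.0, np.int64(6)), (20.5, np.int64(58)), (32.0, np.int64(13)), (44.0, np.int64(18)), (55.0, np.int64(26)), (66.0, np.int64(35)), (77.5, np.int64(25)), (89.0, np.int64(5))]
```

View pics/polar_d1.png

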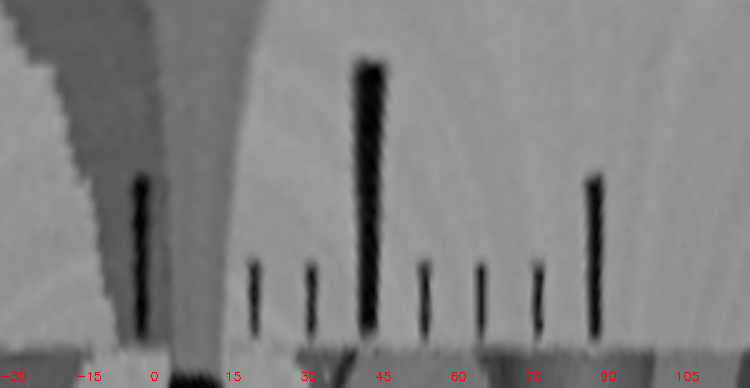

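The unwrapped dial puts the marks at shut -2°, long 44.0° and open 89°, measured clockwise from world -x. The lever is at 7.8°, so it needs about +36.2°. I'll swing the tool 36° and come down beside the grip on its -y side.

```bash
python3 -m crank '[{"dr":[0,-0.1,0],"slide":[0,0,0],"grip":-1},{"dr":[0,-0.1,0],"slide":[0,0,0],"grip":-1},{"dr":[0,-0.1,0],"slide":[0,0,0],"grip":-1},{"dr":[0,-0.1,0],"slide":[0,0,0],"grip":-1},{"dr":[0,0,0],"slide":[-0.045,0.05,-0.006],"grip":-1},{"dr":[0,0,0],"slide":[0,0.12,0],"grip":-1},{"dr":[0,0,0],"slide":[0,0.12,0],"grip":-1},{"dr":[0,0,0],"slide":[0,0.12,0],"grip":-1},{"dr":[0,0,0],"slide":[0,0,0],"grip":-1},{"dr":[0,0,0],"slide":[0,0,0],"grip":-1}]'
python3 meas.py w10.png | tail -5
python3 - <<'E'
from h import *
snap('side','s10.png');snap('scene','sc10.png')
a=cv2.imread('pics/s10.png')[110:290,220:460];b=cv2.imread('pics/sc10.png')[80:260,240:460];c=cv2.imread('pics/w10.png')
cv2.imwrite('pics/c10.png',np.vstack([np.hstack([cv2.resize(a,(400,300)),cv2.resize(b,(366,300))]),np.hstack([cv2.resize(c,(480,300)),np.zeros((300,286,3),np.uint8)])]))
E
```

```text
time_s: 19.6
eef_pos: [0.5046, 0.0747, 0.1969]
orientation: [0.351, -0.613, 0.614, -0.352]
contact_force: [-0.3, 0.4, 0.7]
width: 0.0002
unit 0.88 [419.3 239.7] [ 0.5685 -0.0589  0.    ] [0.5599 0.0056 0.1147] 0.25867516
tray_mould 0.62 [551.2 276.4] [ 0.6724 -0.1454  0.05  ] [ 0.6615 -0.1217  0.0752] 0.31404987
20.05 [0.5035 0.0742 0.1955] [[-0.5053  0.0006  0.863 ]
 [-0.863  -0.     -0.5053]
 [-0.0003 -1.      0.0005]] 0.00021048466092568678 [-0.5461  0.0814  0.2346] [ 0.2014  0.3752 -0.5364  1.904   0.2371  0.9243 -0.9781]
```

View pics/c10.png

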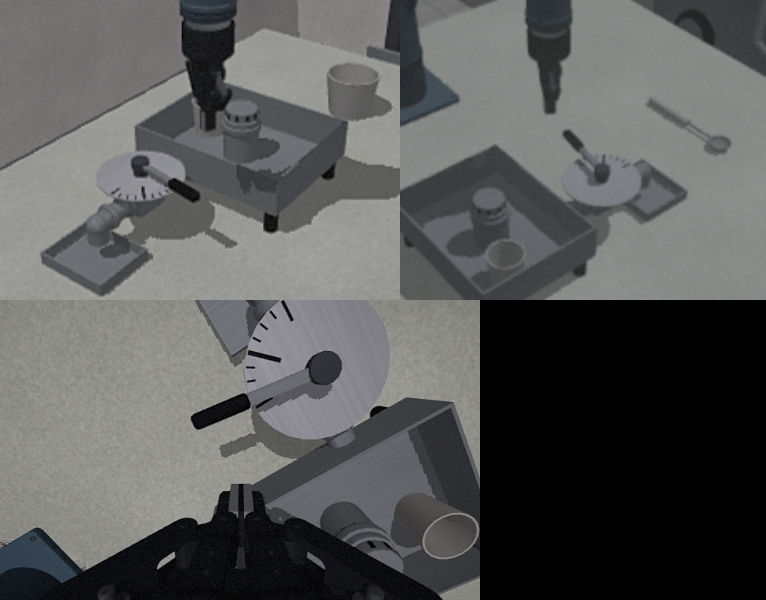

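The fingertips are clear of both the grip and the tray. I'll descend.

```bash
python3 -m crank '[{"dr":[0,0,0],"slide":[0,0.08,0],"grip":-1},{"dr":[0,0,0],"slide":[0,0.08,0],"grip":-1},{"dr":[0,0,0],"slide":[0,0.06,0],"grip":-1},{"dr":[0,0,0],"slide":[0,0.03,0],"grip":-1},{"dr":[0,0,0],"slide":[-0.02,0,-0.007],"grip":-1},{"dr":[0,0,0],"slide":[-0.02,0,-0.007],"grip":-1},{"dr":[0,0,0],"slide":[0,0,0],"grip":-1},{"dr":[0,0,0],"slide":[0,0,0],"grip":-1},{"dr":[0,0,0],"slide":[0,0,0],"grip":-1},{"dr":[0,0,0],"slide":[0,0,0],"grip":-1}]'
cat > l3.py <<'E'
from h import *
import sys
k=sys.argv[1]
snap('side','s%s.png'%k);snap('scene','sc%s.png'%k);snap('wrist','w%s.png'%k)
a=cv2.imread('pics/s%s.png'%k)[160:260,260:380];b=cv2.imread('pics/sc%s.png'%k)[120:220,310:430];c=cv2.imread('pics/w%s.png'%k)
cv2.imwrite('pics/c%s.png'%k,np.vstack([np.hstack([cv2.resize(a,(360,270)),cv2.resize(b,(360,270))]),np.hstack([cv2.resize(c,(512,320)),np.zeros((320,208,3),np.uint8)])]))
s=robot.state();print(s['time_s'],s['eef_pos'],s['contact_force'])
E
python3 l3.py 11
```

```text
time_s: 21.4
eef_pos: [0.5066, 0.0906, 0.0952]
orientation: [0.352, -0.613, 0.614, -0.352]
contact_force: [-0.2, -1.2, -0.0]
width: 0.0002
21.55 [0.50657896 0.09069754 0.09510984] [0.3173263  0.39600755 0.5179002 ]
```

View pics/c11.png

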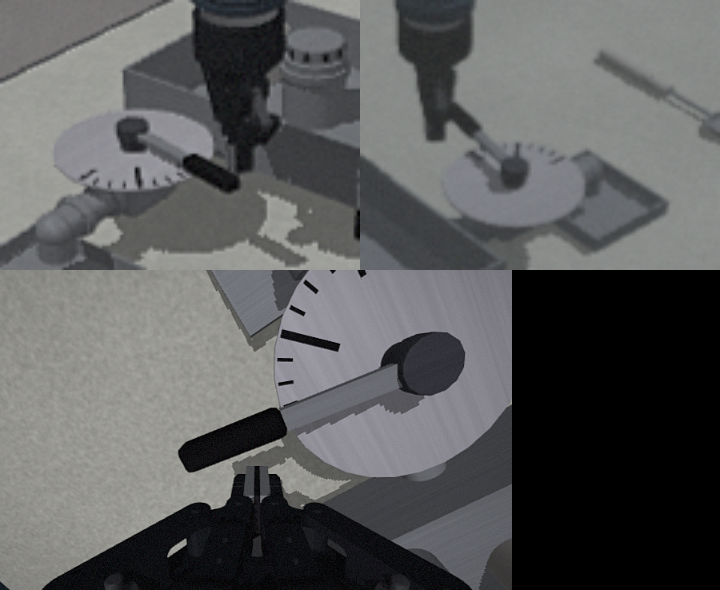

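The fingertips stand beside the grip at the right height. I'll push slowly, part of the way.

```bash
python3 -m crank '[{"dr":[0,0,0],"slide":[-0.022,0,-0.007],"grip":-1},{"dr":[0,0,0],"slide":[-0.022,0,-0.007],"grip":-1},{"dr":[0,0,0],"slide":[-0.022,0,-0.007],"grip":-1},{"dr":[0,0,0],"slide":[-0.022,0,-0.007],"grip":-1},{"dr":[0,0,0],"slide":[-0.022,0,-0.007],"grip":-1},{"dr":[0,0,0],"slide":[-0.022,0,-0.007],"grip":-1},{"dr":[0,0,0],"slide":[0,0,0],"grip":-1},{"dr":[0,0,0],"slide":[0,0,0],"grip":-1},{"dr":[0,0,0],"slide":[0,0,0],"grip":-1},{"dr":[0,0,0],"slide":[0,0,0],"grip":-1}]'
python3 l3.py 12; python3 dial.py d2.png .6139,.1097
```

```text
time_s: 22.8
eef_pos: [0.5189, 0.1449, 0.0952]
orientation: [-0.352, 0.614, -0.613, 0.352]
contact_force: [-0.8, -0.6, -0.5]
width: -0.0003
22.95 [0.51880975 0.14484166 0.09513962] [-0.11055785 -0.15329686  0.19719728]
dial fit [0.6133 0.1109] r 0.07291803159856738 z 0.10260788372297705
lever r 0.03 0.07 2699 33.27878170752504 mean 33.07769507815823
lever r 0.08 0.1 2559 31.71892357100555 mean 30.99263412375258
lever r 0.1 0.13 3544 32.28936114842478 mean 31.490015987005247
lever pca dir 31.04811729401292
offset of axis from lever line mm 1.1107520805370534
0.045 [(8.0, np.int64(84)), (30.0, np.int64(60)), (31.5, np.int64(57)), (42.5, np.int64(6)), (46.0, np.int64(4))]
0.05 [(12.0, np.int64(80)), (31.5, np.int64(58)), (42.5, np.int64(10)), (44.5, np.int64(6))]
0.055 [(-2.0, np.int64(5)), (-0.5, np.int64(6)), (13.5, np.int64(82)), (31.0, np.int64(60)), (31.5, np.int64(60)), (42.5, np.int64(5)), (45.5, np.int64(6)), (89.5, np.int64(5))]
0.06 [(-2.0, np.int64(4)), (-0.5, np.int64(6)), (14.5, np.int64(79)), (31.5, np.int64(59)), (42.5, np.int64(9)), (45.0, np.int64(4)), (87.5, np.int64(8
[... 316 characters left out ...]
), (43.0, np.int64(11)), (44.5, np.int64(4)), (55.0, np.int64(4)), (66.5, np.int64(2)), (77.5, np.int64(3)), (87.5, np.int64(1))]
0.07 [(-29.0, np.int64(5)), (-27.0, np.int64(6)), (-26.0, np.int64(6)), (-24.0, np.int64(9)), (-22.0, np.int64(8)), (-19.5, np.int64(10)), (-17.0, np.int64(6)), (-15.5, np.int64(12)), (-13.0, np.int64(12)), (-11.5, np.int64(9)), (-10.5, np.int64(9)), (-8.0, np.int64(10)), (-5.0, np.int64(9)), (-1.5, np.int64(1)), (10.0, np.int64(8)), (27.0, np.int64(33)), (30.5, np.int64(58)), (32.5, np.int64(10)), (43.0, np.int64(7)), (45.0, np.int64(8)), (55.0, np.int64(6)), (66.5, np.int64(1)), (77.0, np.int64(4)), (77.5, np.int64(4)), (87.5, np.int64(4)), (89.0, np.int64(10))]
```

View pics/c12.png

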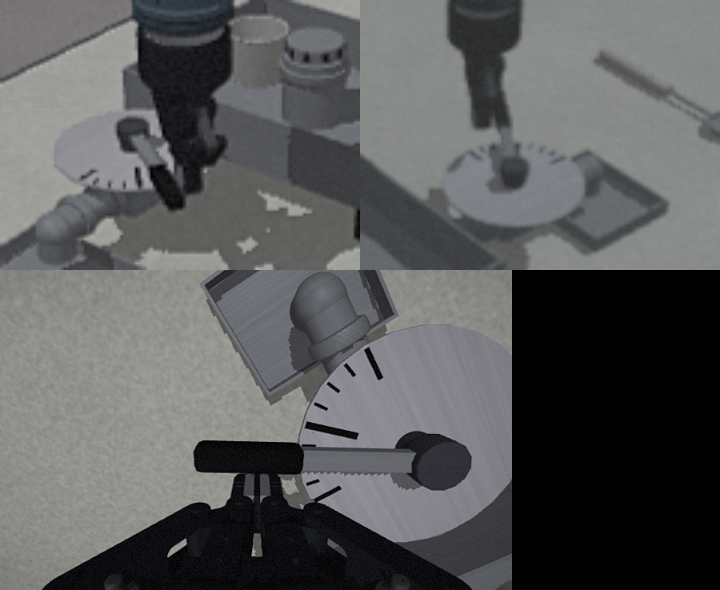

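The lever is at about 32°, lying flat against the fingers. I'll turn another ~9°, rotating the tool with it.

```bash
python3 -m crank '[{"dr":[0,0.03,0],"slide":[-0.013,0,-0.002],"grip":-1},{"dr":[0,0.03,0],"slide":[-0.013,0,-0.001],"grip":-1},{"dr":[0,0.04,0],"slide":[-0.014,0,0],"grip":-1},{"dr":[0,0,0],"slide":[0,0,0],"grip":-1},{"dr":[0,0,0],"slide":[0,0,0],"grip":-1},{"dr":[0,0,0],"slide":[0,0,0],"grip":-1},{"dr":[0,0,0],"slide":[0,0,0],"grip":-1},{"dr":[0,0,0],"slide":[0,0,0],"grip":-1},{"dr":[0,0,0],"slide":[0,0,0],"grip":-1},{"dr":[0,0,0],"slide":[0,0,0],"grip":-1}]'
python3 dial.py d3.png .6139,.1097 | head -6
cat > lev.py <<'E'
# lever angle using only lever silhouette points r .03-.13, robust line through top surface centre edges
from h import *
import sys
p=robot.snapshot('wrist');im=p['image'];cv2.imwrite('pics/'+sys.argv[1],im[:,:,::-1])
cen=np.array([.6136,.1100])
for th in ['lever_grip','valve']:
  for r in robot.silhouettes(th,p)[:1]:
    m=r['pixels'];z=p['z_map'];v,u=np.nonzero(m&(z>0))
    W=np.array([px2w(p,(a,b)) for a,b in zip(u,v)])
    k=(W[:,2]>.122)&(W[:,2]<.14);G=W[k][:,:2];rel=G-cen;rr=np.hypot(*rel.T)
    for lo,hi in [(.03,.07),(.08,.132)]:
        q=(rr>lo)&(rr<hi)
        if q.sum()<20: continue
        X=G[q];d=np.linalg.svd(X-X.mean(0),full_matrices=False)[2][0];d*=np.sign(-d[0])
        mm=X.mean(0)-cen
        print(th,round(r['p'],2),lo,q.sum(),'pca',round(np.degrees(np.arctan2(d[1],-d[0])),2),'radial',round(np.degrees(np.arctan2(mm[1],-mm[0])),2))
s=robot.state();print(s['time_s'],s['eef_pos'],s['contact_force'])
E
python3 lev.py v3.png
```

```text
time_s: 24.25
eef_pos: [0.5265, 0.1587, 0.0951]
orientation: [0.303, -0.639, 0.639, -0.302]
contact_force: [0.2, -0.9, 0.9]
width: -0.0
dial fit [0.6136 0.1111] r 0.07286677937492345 z 0.1025993255054237
lever r 0.03 0.07 2675 41.08960761716094 mean 40.92507157072419
lever r 0.08 0.1 2534 39.789547976372916 mean 39.32338046263196
lever r 0.1 0.13 3387 40.42323759573839 mean 39.82023866319312
lever pca dir 39.53565418545362
offset of axis from lever line mm 0.6865525336310029
lever_grip 0.73 0.03 2520 pca 40.03 radial 40.49
lever_grip 0.73 0.08 4540 pca 39.67 radial 40.84
valve 0.89 0.03 2521 pca 40.05 radial 40.48
valve 0.89 0.08 4561 pca 39.7 radial 40.82
24.45 [0.52648866 0.15871171 0.09512783] [-0.15640874 -1.30879589 -0.37727804]
```

View pics/v3.png

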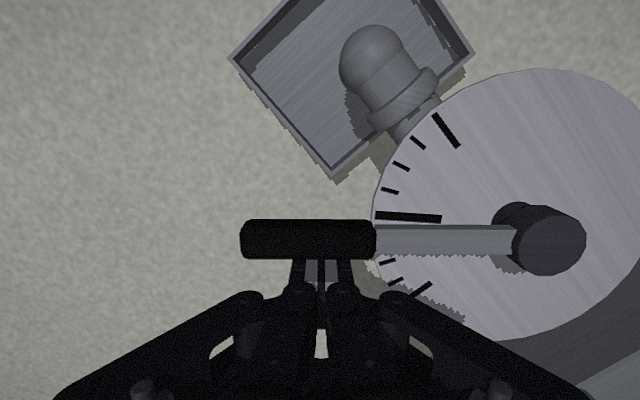

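View pics/polar_d3.png

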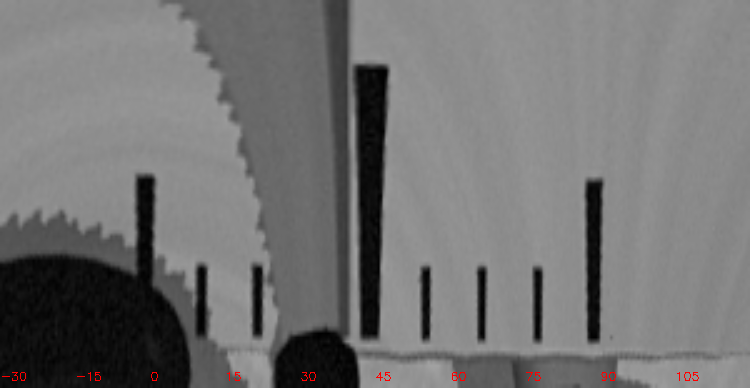

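Now at about 40.3°, against the mark at 43.9°. I'll nudge ~3.6°.

```bash
python3 -m crank '[{"dr":[0,0.02,0],"slide":[-0.008,0,-0.001],"grip":-1},{"dr":[0,0.02,0],"slide":[-0.008,0,-0.001],"grip":-1},{"dr":[0,0,0],"slide":[0,0,0],"grip":-1},{"dr":[0,0,0],"slide":[0,0,0],"grip":-1},{"dr":[0,0,0],"slide":[0,0,0],"grip":-1},{"dr":[0,0,0],"slide":[0,0,0],"grip":-1},{"dr":[0,0,0],"slide":[0,0,0],"grip":-1},{"dr":[0,0,0],"slide":[0,0,0],"grip":-1},{"dr":[0,0,0],"slide":[0,0,0],"grip":-1},{"dr":[0,0,0],"slide":[0,0,0],"grip":-1}]'
python3 lev.py v4.png
```

```text
time_s: 25.7
eef_pos: [0.53, 0.1643, 0.0951]
orientation: [-0.282, 0.648, -0.648, 0.282]
contact_force: [0.9, 0.3, 0.4]
width: -0.0001
lever_grip 0.67 0.03 2498 pca 43.67 radial 44.65
lever_grip 0.67 0.08 4546 pca 43.5 radial 44.94
valve 0.69 0.03 2512 pca 43.76 radial 44.61
valve 0.69 0.08 4543 pca 43.7 radial 44.95
25.85 [0.53002082 0.16432413 0.09513807] [ 0.76439621  0.00305308 -0.16409721]
```

View pics/v4.png

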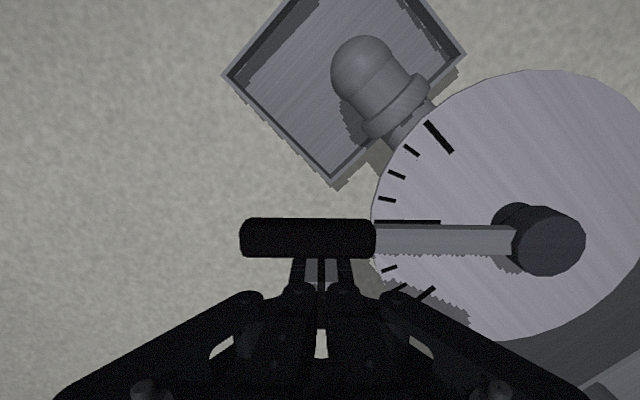

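Now about 43.6–44.8°. I'll back off and check from above.

```bash
python3 -m crank '[{"dr":[0,0,0],"slide":[0.05,0,0],"grip":-1},{"dr":[0,0,0],"slide":[0.08,0,0],"grip":-1},{"dr":[0,0,0],"slide":[0,-0.12,0],"grip":-1},{"dr":[0,0,0],"slide":[0,-0.12,0],"grip":-1},{"dr":[0,0,0],"slide":[0,-0.12,0],"grip":-1},{"dr":[0,0,0],"slide":[0,-0.12,0],"grip":-1},{"dr":[0,0,0],"slide":[0,-0.12,0.08],"grip":-1},{"dr":[0,0,0],"slide":[0,0,0.08],"grip":-1},{"dr":[0,0,0],"slide":[0,0,0],"grip":-1},{"dr":[0,0,0],"slide":[0,0,0],"grip":-1}]'
python3 dial.py d5.png |head -6; python3 lev.py v5.png
```

```text
time_s: 27.1
eef_pos: [0.5407, 0.0833, 0.3346]
orientation: [-0.283, 0.649, -0.648, 0.282]
contact_force: [0.1, 0.0, -0.1]
width: 0.0004
dial fit [0.614  0.1099] r 0.07320805116579131 z 0.10265613358343627
lever r 0.03 0.07 388 43.69747097186037 mean 43.72565590457242
lever r 0.08 0.1 255 43.43742287895181 mean 43.65185271619629
lever r 0.1 0.13 399 43.82048762506829 mean 43.80545328010636
lever pca dir 43.82762755114263
offset of axis from lever line mm -0.1356925289796561
lever_grip 0.9 0.03 386 pca 42.46 radial 44.09
lever_grip 0.9 0.08 670 pca 44.82 radial 43.9
valve 0.76 0.03 386 pca 42.46 radial 44.09
valve 0.76 0.08 669 pca 44.0 radial 43.82
27.3 [0.54083212 0.08345827 0.33496586] [-0.23524372 -0.10722489 -0.62468131]
```

View pics/v5.png

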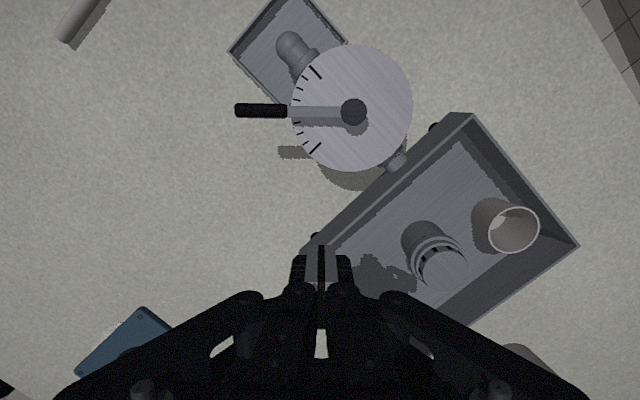

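View pics/polar_d5.png

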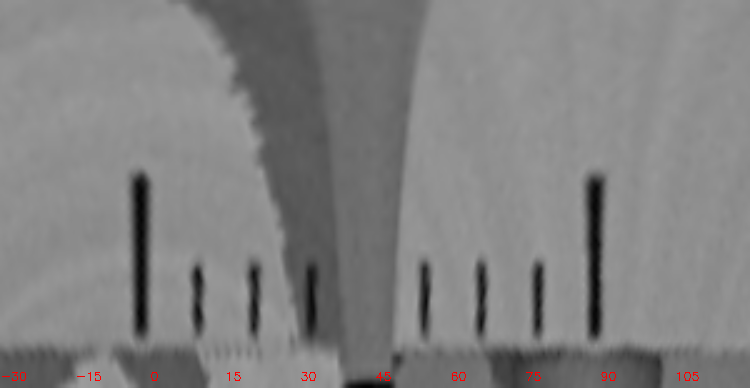

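The lever reads 43.8°, and the marks at -2° and 89° put the midpoint at 43.5°. The lever covers the long mark. One last look, then I'll hand in.

Run:
```python
from h import *
p=snap('side','f.png');w=snap('wrist','fw.png')
for n,q in(('side',p),('wrist',w)):
  r=robot.mark_of('cap_top',q)[:1]
  for x in r: print(n,x,px2w(q,x['position']))
for r in robot.mark_of('tray_mould',p)[:1]: print(px2w(p,r['position'],plane=.05))
s=robot.state();print(s['time_s'],s['contact_force'])
robot.hand_in()
cv2.imwrite('pics/fc.png',cv2.resize(cv2.imread('pics/f.png')[120:300,230:470],None,fx=3,fy=3))
```

```text
side {'position': [363.6, 172.9], 'p': 0.79} [ 0.57736947 -0.11552238  0.1482362 ]
wrist {'position': [445.7, 270.8], 'p': 0.77} [0.59216667 0.13814104 0.4906799 ]
[ 0.65797861 -0.13290259  0.05      ]
27.55 [-0.61984418  0.04481121 -0.2860669 ]
the job is handed in; nothing more can be done
```

View pics/fc.png

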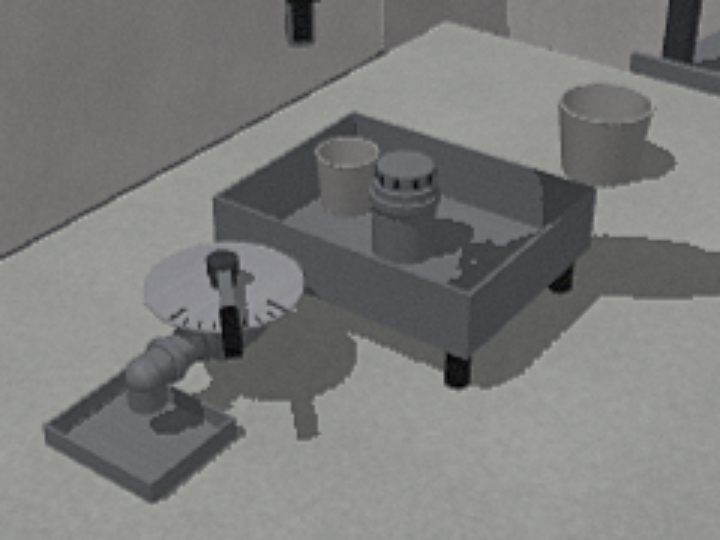

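The standpipe is all the way down, the drain valve's lever is at half open, and the job was handed in at 27.6 s with the robot clear of everything.

- **Standpipe:** I pressed the cap with the shut fingertips. The inner tube went home first, then the middle one, until 31 N produced no further travel. The cap top then measured 0.147–0.148 m by depth, against 0.149 m when both tubes are home.
- **Valve lever:** I pushed it round with the shut fingers, then backed off and lifted clear. From above it read 43.8°. The shut and open marks put the middle at 43.5°, and the long mark read about 44° before the lever covered it.
- **Moulds and ladle:** I kept clear of them. The last pictures show the moulds standing. I did not check the ladle again at the end.

**Readings that disagreed:**
- The shut fingertips reached the cap at a TCP about 40 mm lower than the stated 25 mm offset implies, so I went by the pictures and the force instead.
- In the final wrist picture the computed cap position was clearly wrong (0.49 m high), apparently because the shot that went with it showed something else or the gripper was in the way, so I ignored it.
- In the final side view the tray mould came out about 15 mm from where the wrist views put it, and 7 mm from the first side view. I put this down to detector error, as nothing went near it.

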